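# Shut and bolt the herb locker past its spring safety catch

### The arm

A 7-joint arm with a two-finger parallel gripper is mounted at the origin on the work surface; the furniture and walls round the work are solid. World frame = base frame: x ahead of the robot, y to its left, z up, the work surface at z = 0. Lengths are in m, angles in rad, forces in N, time in s.
With the tool pointing down it reaches from about 0.35 to 0.9 m from the base axis. Payload 8.1 kg.
Tool frame: the origin (TCP) lies at the very end of the fingers, on their centre line; the grasp point (between the pads) lies 19 mm behind it (grasp_offset is the distance from the TCP to the grasp point, in m); z points along the fingers, y is the line along which they close (so a half turn about z gives the same grasp; the last joint's range is limited). The gripper opens to 92 mm and grips with 3 to 60 N. Pads are 19 mm wide; open, the fingers measure 130 mm over their backs; the gripper's body (75 mm by 190 mm) begins 47 mm behind the grasp point.
Start: joints at [-1.342, 0.434, 0.025, 1.573, -0.012, 1.134, -0.075], TCP at [0.204, 0.591, 0.204] pointing down, gripper open.
Joint ranges: [-2.62, 2.62], [-0.44, 2.09], [-1.27, 1.32], [0.08, 2.57], [-1.32, 4.46], [0.12, 2], [-2.74, 2.74]. Speed limits (rad/s): [2.22, 2.22, 3.01, 3.01, 3.14, 3.14, 3.14].

### API

Orientations are given as a rotation vector (axis times angle).
In Python, from cell import observe, get_image, camera_params, sign_off, silhouettes, grasp_offset gives the robot as it stands. The module is installed in compiled form; this text tells all that it offers.
- The arm moves only by the tool jog_arm, never from a script. Its argument "motion" is a list that holds one entry, the list of rows, each a list of 7 numbers: the shift along the tool's x, y, z in m, then the turn, a rotation vector about the tool's x, y, z in rad, then the closure, from -1 (fully open) to 1 (shut), so that 0 is half open. In form: [[[dx, dy, dz, wx, wy, wz, hand], ...]]. A call has 1 to 10 rows; each row is the pose to reach, as a shift and turn from the pose commanded when the call began, along the tool's axes at that moment; what a row does not reach only later rows make up. A row lasts 1/12 s, in which the tool goes at most 41.7 mm and 7.16 degrees, less where a joint would pass 70% of its speed; a pose out of reach is approached as far as the arm can. A call with a gripper value outside its range is refused whole. The fingers move at their own pace and stop on an object; "force" is the grip in N (left out, the last holds). Time passes only in rows, so rows that repeat a pose let the fingers close. It gives the time, the measured TCP pose, the force, the opening and the grip force at its end, in the units of the state.
- observe(): the state, without advancing time (a new reading comes with each control period).
- get_image(name): name is "scene" or "top" or "wrist"; returns the picture (400x640x3 uint8, red, green, blue); there is no depth.
- camera_params(name): a dict with "vertical_fov" (degrees; the focal length in pixels is half the picture's height over the tangent of half this angle, whatever the lens; pixels are square), "cx", "cy" (the principal point, pixels), "T" (4x4, takes a point from camera to world coordinates). Camera axes: x right, y down, z forward; pixel columns grow to the right and rows downward; lengths in m; the calibration is good to about 2 mm. A picture is of the moment at which its call begins: read the wrist's pose just before it. camera_params takes no time and is no camera call; for the wrist camera it gives the pose at the moment of the call.
- sign_off(): hands the job in; it is judged then, once.
Trained networks look in the newest picture that a camera, given by its name, has taken for a name from the list of things; names that differ only in an ending like _2 or _b are one class to them, and where a whole thing is asked for, a point or a joint stands for the part that bears it (a point fixed in the world has none). Each returns a list of dicts, best first, with "p" (0 to 1); they miss things now and then, are a little off and sometimes report something else, mostly with a low value. They report only what shows in the picture. A call takes as long as a camera call.
- silhouettes(query, camera): "mask" (400x640 bool, what is visible of it) and "pixel" ([column, row] in pixels, amid what is visible of it).
The state is a dict: "clock": time; "joints": joint angles; "dq": joint speeds; "joint_efforts": joint torques, N m; "position": TCP position; "ee_rot": TCP orientation; "force": force on the tool from outside, world axes, zero at the start; "ft_torque": the same for the moment, N m; "width": opening from 0.0 (shut) to 1.0 (fully open); "gripper_force": force on a finger pad.
Only numpy, scipy, OpenCV 4.12 (cv2) and the standard library are available. Lean on these libraries where they do the work, as an engineer would, in place of code of your own. Each camera call takes 0.05 s, during which the arm holds its last target. There are 200 camera calls.

### The job

Secure the green herb locker with your fingertips alone: push its sliding lid fully shut, then press the red spring catch down with one fingertip and, while you hold it down, slide the bolt fully home with the other. Let go so that the catch springs up again and locks the bolt. Do not lift anything, do not shove the locker about, and leave the weights standing on it and the jars, mortar and stamp around it alone.

Things in the scene. Friction and masses are not known exactly. Their poses are not given: they have to be found in the camera images.
- locker: low green steel herb locker, loose on the table, 5 kg, 220 x 300 mm, 70 mm high to its deck and roof. Origin: on the table under its middle; x from its front (robot side) to its back, y to its left, z up. The front half (x -115 to -5 mm) is a fixed deck with the bolt and the catch; behind it (x -3 to 97 mm) a grey lid slides sideways over the opening, and over the fixed roof to the right.
- lid (a joint): grey sliding lid, its top 76 mm above the table. Value in m: 0 shut against its stop at the left (+y), growing as it opens to the right (-y), at most 0.085. 1.5 N of friction; stays where left. Its front edge has a steel keeper rail (18 mm high, 12 mm deep) with a 20 mm gap that stands before the bolt when the lid is shut; ajar by 5 mm or more, the rail blocks the bolt.
- lid_push (a point): middle of the right (-y) face of the lid's black push rib, 88 mm above the table; moves with the lid. The rib is 70 mm long along the locker's x, 12 mm thick, and stands from 76 to 100 mm above the table at the lid's right end. Pushing this face in +y of the locker shuts the lid.
- bolt (a joint): steel bolt on the deck; slides along the locker's +x into the lid's keeper. Value in m: 0 drawn back (as it starts), 0.032 fully home. About 1 N of friction. While the catch is up its tooth blocks the bolt at the start, and again, from behind, once it is home; the catch must be down at least 6 mm for the bolt to pass.
- bolt_push (a point): middle of the rear (-x) face of the bolt's black thumb-piece, 89.5 mm above the table; the thumb-piece is 30 mm wide in y, 12 mm thick and stands from 73 to 106 mm above the table. It moves with the bolt; pushing this face in +x of the locker slides the bolt home. The deck on its -x side is empty.
- catch (a joint): the spring safety catch. Value in m: 0 up, 0.009 fully down; its spring takes 3.2 N to start and 6.8 N fully down and lifts it again when let go.
- red_pad: red ribbed press pad of the catch, 80 mm long in the locker's x, 32 mm wide in y. Origin: centre of its flat top, 88 mm above the table when up, 79 mm when down. It lies beside the bolt, its middle line 52 mm to the left (+y) of the thumb-piece's middle, from 32 mm on the -x side of the thumb-piece's rear face (bolt drawn) to 48 mm on the +x side, so one finger can press and slide along it.
- weight_left: brass balance weight, 36 mm across, 42 mm tall, standing loose on the left (+y) end of the locker's deck, 102 mm or more from its middle. Origin: centre of its foot. To be left alone.
- weight_right: brass balance weight, 29 mm across, 34 mm tall, standing loose on the right (-y) end of the locker's deck, 98 mm or more from its middle. Origin: centre of its foot. To be left alone.
- herb_jar: white and blue patterned porcelain herb jar, 68 mm across, 87 mm tall, standing loose on the table beside the locker. Origin: centre of its foot. To be left alone.
- spice_jar: small glass spice jar with a green cap, 46 mm across, 106 mm tall, standing loose on the table beside the locker. Origin: centre of its foot. To be left alone.
- wood_mortar: turned wooden mortar, 86 mm across, 85 mm tall, standing loose on the table beside the locker. Origin: centre of its foot. To be left alone.
- rubber_stamp: wooden hand stamp, 27x44 mm, 69 mm tall, standing loose on the table beside the locker. Origin: centre of its foot. To be left alone.

How it is judged:
By the outcome, as a careful person would: the job done as asked, in the order asked, and still so for the second after the job is handed in, with the robot touching nothing.
It also fails if it takes over 48 s, if anything falls off the work surface, if the arm or the gripper's body presses on something with over 40 N, if the wrist force passes 120 N, or if a joint passes its speed limit or range.

## Working session

There is one attempt and no reset: what is moved stays moved. The work goes in short steps, Python scripts to look and compute and a tool call to move; the robot and the scene stay as the last step left them, time stands still between calls to the robot, and variables do not carry over. Pictures are saved under pics/ and viewed, at most 10 in all, crops included, and the job is handed in when it is done.

Besides the shell and the picture viewer there is one more tool, called after "Call:" by a JSON object that holds its "op" and its "data". jog_arm: Moves the arm, as the interface text tells. Its arguments: {"type":"object","properties":{"motion":{"type":"array"},"force":{"type":"number"}},"required":["motion"]}

```bash
mkdir -p pics
cat > h.py <<'E'
import numpy as np, cv2
from cell import *
def K(c):
    p=camera_params(c); f=200/np.tan(np.radians(p["vertical_fov"])/2); return f,p["cx"],p["cy"],np.array(p["T"])
def toz(c,px,z):
    f,cx,cy,T=K(c); d=T[:3,:3]@np.array([(px[0]-cx)/f,(px[1]-cy)/f,1]); o=T[:3,3]; return o+d*(z-o[2])/d[2]
def proj(c,P):
    f,cx,cy,T=K(c); q=T[:3,:3].T@(np.asarray(P)-T[:3,3]); return np.array([cx+f*q[0]/q[2],cy+f*q[1]/q[2]])
E
python3 - <<'E'
from h import *
a=get_image("top");b=get_image("scene")
cv2.imwrite("pics/top.png",a[:,:,::-1]);cv2.imwrite("pics/scene.png",b[:,:,::-1])
for n,z in [("locker",.07),("lid",.076),("lid_push",.088),("bolt_push",.1),("red_pad",.088),("weight_left",.112),("weight_right",.104),("herb_jar",.087),("spice_jar",.106),("wood_mortar",.085),("rubber_stamp",.069)]:
    for r in silhouettes(n,"top")[:2]:
        m=r["mask"].astype(np.uint8); rc=cv2.minAreaRect(cv2.findNonZero(m)) if m.any() else None
        print(n,round(r["p"],2),np.round(r["pixel"]),toz("top",r["pixel"],z).round(3),rc)
print(observe()["ee_rot"],observe()["clock"], K("top"))
E
```

```text
locker 0.61 [442. 180.] [ 0.584 -0.395  0.07 ] ((443.50006103515625, 180.50003051757812), (12.727920532226562, 9.899494171142578), 45.0)
locker 0.57 [348. 178.] [ 0.596 -0.095  0.07 ] ((345.3244323730469, 180.26275634765625), (70.10746765136719, 97.1355972290039), 68.74949645996094)
lid 0.94 [345. 161.] [ 0.651 -0.088  0.076] ((346.4931335449219, 162.31507873535156), (30.89886474609375, 65.3089599609375), 69.44395446777344)
lid_push 0.77 [348. 163.] [ 0.642 -0.096  0.088] ((346.2603454589844, 161.9886474609375), (31.757761001586914, 66.26273345947266), 69.07550048828125)
red_pad 0.81 [346. 198.] [ 0.533 -0.085  0.088] ((344.362060546875, 201.65518188476562), (24.8831729888916, 10.21324348449707), 68.19859313964844)
weight_left 0.75 [346. 183.] [ 0.577 -0.087  0.112] ((345.2497863769531, 180.34567260742188), (69.88905334472656, 95.43811798095703), 69.07550048828125)
weight_right 0.57 [208. 187.] [0.578 0.351 0.104] ((207.80001831054688, 185.89999389648438), (21.913463592529297, 15.20526123046875), 26.56505012512207)
herb_jar 0.74 [435. 233.] [ 0.415 -0.359  0.087] ((436.0, 232.0), (20.0, 20.0), 90.0)
spice_jar 0.54 [207. 186.] [0.579 0.353 0.106] ((208.1000518798828, 185.8000030517578), (21.466251373291016, 14.758047103881836), 26.56505012512207)
wood_mortar 0.89 [202. 232.] [0.437 0.377 0.085] ((201.50003051757812, 234.00003051757812), (27.577163696289062, 27.577163696289062), 45.0)
rubber_stamp 0.55 [442. 181.] [ 0.578 -0.395  0.069] ((443.5221252441406, 180.33181762695312), (13.076019287109375, 10.912362098693848), 41.18592071533203)
[5.18919150e-01 3.09842138e+00 1.33133938e-04] 0.65 (np.float64(479.8616738650095), 312.754352687898, 196.72911177246905, array([[-0.02598148, -0.9959027 ,  0.0866186 ,  0.40674985],
       [-0.9992892 ,  0.0282416 ,  0.02496999, -0.01792177],
       [-0.02731393, -0.08590828, -0.99592857,  1.60654549],
       [ 0.        ,  0.        ,  0.        ,  1.        ]]))
```

View pics/top.png

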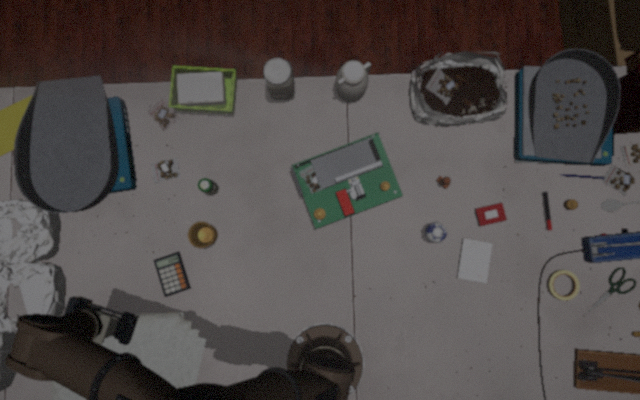

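View pics/scene.png

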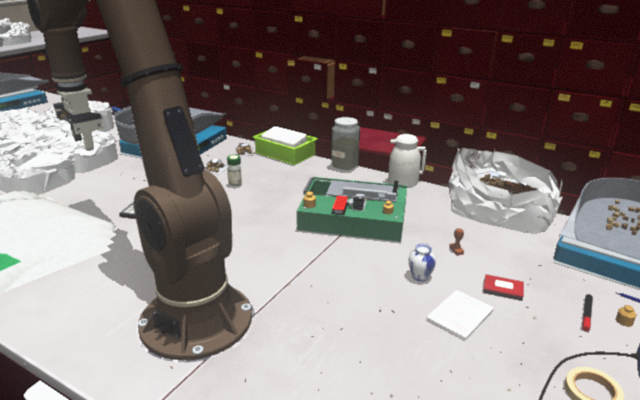

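The top view shows the locker around pixel (347,181) and turned about +21°. Its lid is at (345,161), the red pad at (346,202) and the thumb-piece near (355,187), with the brass weights at (320,214) and (385,186). The scene view agrees. Next I'll move above it for a closer look.

Call:
{"op": "jog_arm", "data": {"motion": [[[-0.1,-0.1,-0.06,0,0,0.4,0.28],[-0.2,-0.2,-0.12,0,0,0.8,0.28],[-0.3,-0.3,-0.12,0,0,1.2,0.28],[-0.4,-0.4,-0.12,0,0,1.6,0.28],[-0.546,-0.542,-0.12,0,0,2.0,0.28],[-0.546,-0.542,-0.12,0,0,2.44,0.28],[-0.546,-0.542,-0.12,0,0,2.44,0.28],[-0.546,-0.542,-0.12,0,0,2.44,0.28],[-0.546,-0.542,-0.12,0,0,2.44,0.28],[-0.546,-0.542,-0.12,0,0,2.44,0.28]]]}}

```text
clock: 1.48
position: [0.3832, 0.2241, 0.2829]
ee_rot: [-2.24, -2.202, -0.002]
force: [0.9, 1.2, -0.3]
width: 0.373
gripper_force: 0.0
```

Call:
{"op": "jog_arm", "data": {"motion": [[[-0.32,0.16,-0.04,0,0,1.19,0.28],[-0.32,0.16,-0.04,0,0,1.19,0.28],[-0.32,0.16,-0.04,0,0,1.19,0.28],[-0.32,0.16,-0.04,0,0,1.19,0.28],[-0.32,0.16,-0.04,0,0,1.19,0.28],[-0.32,0.16,-0.04,0,0,1.19,0.28],[-0.32,0.16,-0.04,0,0,1.19,0.28],[-0.32,0.16,-0.04,0,0,1.19,0.28],[-0.32,0.16,-0.04,0,0,1.19,0.28],[-0.32,0.16,-0.04,0,0,1.19,0.28]]]}}

```text
clock: 2.32
position: [0.5404, -0.1024, 0.3233]
ee_rot: [3.088, 0.555, 0.002]
force: [-1.6, 0.8, -0.3]
width: 0.36
gripper_force: 0.0
```

Run:
```python
from h import *
a=get_image("wrist");cv2.imwrite("pics/w1.png",a[:,:,::-1])
for n,z in [("locker",.07),("lid",.076),("bolt",.1),("red_pad",.088)]:
    for r in silhouettes(n,"wrist")[:1]:
        m=r["mask"].astype(np.uint8); pts=cv2.boxPoints(cv2.minAreaRect(cv2.findNonZero(m)))
        np.save("m_"+n,m); print(n,round(r["p"],2),np.round(r["pixel"]),[toz("wrist",p,z)[:2].round(3).tolist() for p in pts],pts.round().tolist())
o=observe();print(o["position"],o["ee_rot"],o["clock"],o["joints"])
```

```text
locker 0.57 [319. 128.] [[0.425, 0.049], [0.64, 0.105], [0.745, -0.184], [0.544, -0.279]] [[207.0, 209.0], [209.0, 59.0], [425.0, 63.0], [422.0, 213.0]]
lid 0.54 [239. 185.] [[0.476, 0.037], [0.506, 0.009], [0.481, -0.015], [0.45, 0.013]] [[222.0, 183.0], [246.0, 171.0], [256.0, 192.0], [233.0, 203.0]]
bolt 0.91 [330. 179.] [[0.575, -0.066], [0.595, -0.1], [0.535, -0.138], [0.514, -0.103]] [[308.0, 148.0], [335.0, 143.0], [343.0, 192.0], [316.0, 196.0]]
red_pad 0.56 [294. 188.] [[0.546, -0.042], [0.558, -0.071], [0.489, -0.098], [0.477, -0.067]] [[286.0, 160.0], [307.0, 160.0], [307.0, 208.0], [286.0, 208.0]]
[ 0.53901589 -0.09449807  0.32216096] [-3.08594797e+00 -5.84006488e-01  3.81260522e-04] 2.5667 [-0.5566629   0.27315121  0.8384478   1.61946316 -0.20812856  1.34242728
 -0.88586124]
```

View pics/w1.png

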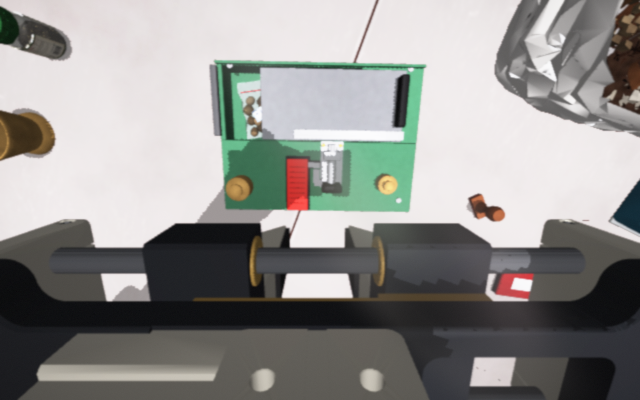

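The wrist view shows the locker nearly square to the tool. The red pad is at columns 286–307, rows 160–208. The thumb-piece is near (331,187), the push rib near (403,100), and the weights are at (238,188) and (387,184). I'll zoom in to get exact pixels.

Run:
```python
import cv2
a=cv2.imread("pics/w1.png")[50:220,215:430]
a=cv2.convertScaleAbs(a,alpha=1.2)
b=cv2.resize(a,None,fx=3.5,fy=3.5,interpolation=cv2.INTER_CUBIC)
for k in range(220,430,10): cv2.putText(b,str(k),(int((k-215)*3.5)-8,8),0,.3,(0,255,255)); cv2.line(b,(int((k-215)*3.5),10),(int((k-215)*3.5),16),(0,255,255))
for k in range(60,220,10): cv2.putText(b,str(k),(0,int((k-50)*3.5)+3),0,.3,(0,255,255)); 
cv2.imwrite("pics/w1c.png",b)
```

```text
(no output)
```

View pics/w1c.png

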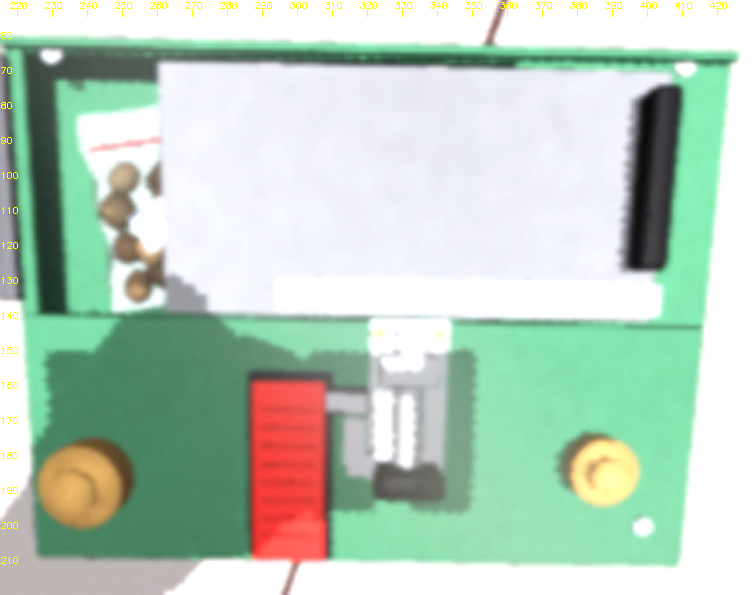

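```bash
cat > m.py <<'E'
from h import *
F=lambda x,y:(215+x/3.5,50+y/3.5)
def g(n,pts,z):
    for p in pts: print(n,p,toz("wrist",F(*p),z)[:2].round(4))
g("pad",[(249,380),(329,380),(327,558),(250,558)],.088)
g("thumb",[(374,463),(444,463),(444,502),(374,502)],.106)
g("ribR",[(681,87),(664,270),(639,90),(625,268)],.100)
g("deckfront",[(37,557),(677,563)],.07)
g("deckback",[(30,314),(700,327)],.07)
P=np.array([toz("wrist",F(*p),.07)[:2] for p in [(37,557),(677,563),(700,327),(30,314)]])
print(np.linalg.norm(np.diff(np.vstack([P,P[:1]]),axis=0),axis=1))
d=P[0]-P[1]+P[3]-P[2];psi=np.arctan2(-d[0],d[1]);print("yaw",psi,np.degrees(psi))
R=np.array([[np.cos(psi),-np.sin(psi)],[np.sin(psi),np.cos(psi)]])
# deck x -115..-5 => centre -60,y 0
O=P.mean(0)-R@[-.06,0];print("O",O)
for n,pts,z in [("pad",[(249,380),(329,380),(327,558),(250,558)],.088),("thumb",[(374,463),(444,463),(444,502),(374,502)],.106),("rib",[(681,87),(664,270),(639,90),(625,268)],.1),("rail",[(272,280),(662,290)],.094),("weights",[(81,485),(604,470)],.11)]:
    for p in pts: print(n,((toz("wrist",F(*p),z)[:2]-O)@R*1000).round(1))
o=observe();from scipy.spatial.transform import Rotation as Ro
T=Ro.from_rotvec(o["ee_rot"]).as_matrix();print(T.round(3)); print("tcp in locker",((o["position"][:2]-O)@R*1000).round(1),o["position"][2])
print("tool yaw err deg",np.degrees(np.arctan2(T[0,1],-T[1,1])-psi)); print(K("wrist")[3].round(3),o["width"])
E
python3 m.py
```

```text
pad (249, 380) [ 0.5484 -0.0418]
pad (329, 380) [ 0.5607 -0.0733]
pad (327, 558) [ 0.4874 -0.1006]
pad (250, 558) [ 0.4749 -0.0689]
thumb (374, 463) [ 0.5375 -0.1027]
thumb (444, 463) [ 0.5481 -0.1296]
thumb (444, 502) [ 0.5329 -0.136 ]
thumb (374, 502) [ 0.5222 -0.1088]
ribR (681, 87) [ 0.715  -0.1587]
ribR (664, 270) [ 0.6516 -0.1822]
ribR (639, 90) [ 0.7082 -0.1442]
ribR (625, 268) [ 0.6466 -0.1674]
deckfront (37, 557) [0.4339 0.023 ]
deckfront (677, 563) [ 0.5394 -0.2534]
deckback (30, 314) [0.5381 0.0577]
deckback (700, 327) [ 0.6394 -0.2156]
[0.29582438 0.10690517 0.29148765 0.10977595]
yaw 0.3599750562363893 20.625051452329572
O [ 0.59384928 -0.07595548]
pad [-30.6  48. ]
pad [-30.1  14.1]
pad [-108.3   14.4]
pad [-108.8   48.5]
thumb [-62.2  -5.2]
thumb [-61.7 -34.1]
thumb [-78.2 -34.7]
thumb [-78.6  -5.5]
rib [  84.3 -120.1]
rib [  16.6 -119.8]
rib [  83.  -104.1]
rib [  17.1 -104.1]
rail [10.5 37.4]
rail [   8.8 -121.5]
weights [-72.3 115.2]
weights [-63.  -99.4]
[[ 0.931  0.365 -0.   ]
 [ 0.365 -0.931  0.001]
 [-0.    -0.001 -1.   ]]
tcp in locker [-57.9   2. ] 0.3221609576525124
tool yaw err deg 0.8075915748444182
[[ 0.365 -0.903 -0.228  0.601]
 [-0.931 -0.355 -0.088 -0.07 ]
 [-0.001  0.244 -0.97   0.502]
 [ 0.     0.     0.     1.   ]] 0.36078006108029
```

The measurements fit the given sizes. The tool axes line up with the locker: tool x is locker +x and tool y is locker −y. The rib face is at (50,−120), the thumb rear face at (−78,−20), and the pad centre at (−70,+31). Next I'll go beside the rib.

Call:
{"op": "jog_arm", "data": {"motion": [[[0.03,0.04,0.02,0,0,0.014,0.28],[0.055,0.07,0.05,0,0,0.014,0.28],[0.08,0.12,0.08,0,0,0.014,0.28],[0.108,0.15,0.11,0,0,0.014,0.28],[0.108,0.172,0.14,0,0,0.014,0.28],[0.108,0.172,0.17,0,0,0.014,0.28],[0.108,0.172,0.2,0,0,0.014,0.28],[0.108,0.172,0.225,0,0,0.014,0.28],[0.108,0.172,0.238,0,0,0.014,0.28],[0.108,0.172,0.238,0,0,0.014,0.28]]]}}

```text
clock: 3.4
position: [0.7, -0.2144, 0.0804]
ee_rot: [-3.087, -0.559, 0.009]
force: [-1.2, 1.1, 0.5]
width: 0.363
gripper_force: 0.0
```

```bash
cat > st.py <<'E'
from h import *
from scipy.spatial.transform import Rotation as Ro
psi=0.36;O=np.array([.59385,-.07596]);R=np.array([[np.cos(psi),-np.sin(psi)],[np.sin(psi),np.cos(psi)]])
o=observe();T=Ro.from_rotvec(o["ee_rot"]).as_matrix()
print("tcp locker",((o["position"][:2]-O)@R*1000).round(1),round(o["position"][2],4),"yawerr",np.degrees(np.arctan2(T[0,1],-T[1,1])-psi).round(2),"tilt",T[:2,2].round(4),"F",np.array(o["force"]).round(1),"Fl",(np.array(o["force"])[:2]@R).round(1),o["width"],o["clock"])
E
python3 st.py
```

```text
tcp locker [  50.6 -166.9] 0.0804 yawerr -0.1 tilt [-0.0063  0.0031] F [-1.2  1.1  0.5] Fl [-0.7  1.5] 0.3628506665706759 3.4
```

Call:
{"op": "jog_arm", "data": {"motion": [[[0,-0.006,-0.002,0,0,0,0.28],[0,-0.011,-0.002,0,0,0,0.28],[0,-0.015,-0.002,0,0,0,0.28],[0,-0.02,-0.002,0,0,0,0.28],[0,-0.025,-0.002,0,0,0,0.28],[0,-0.03,-0.002,0,0,0,0.28],[0,-0.035,-0.002,0,0,0,0.28],[0,-0.04,-0.002,0,0,0,0.28],[0,-0.04,-0.002,0,0,0,0.28]]]}}

```text
clock: 4.15
position: [0.688, -0.178, 0.0863]
ee_rot: [-3.091, -0.558, 0.0]
force: [0.1, 0.8, -0.8]
width: 0.359
gripper_force: 0.0
```

```bash
python3 st.py
python3 - <<'E'
from h import *
a=get_image("wrist");cv2.imwrite("pics/w2.png",a[:,:,::-1])
E
```

```text
tcp locker [  52.2 -128.7] 0.0863 yawerr -0.18 tilt [-0.0002  0.001 ] F [ 0.1  0.8 -0.8] Fl [0.3 0.7] 0.3591858126649626 4.15
```

View pics/w2.png

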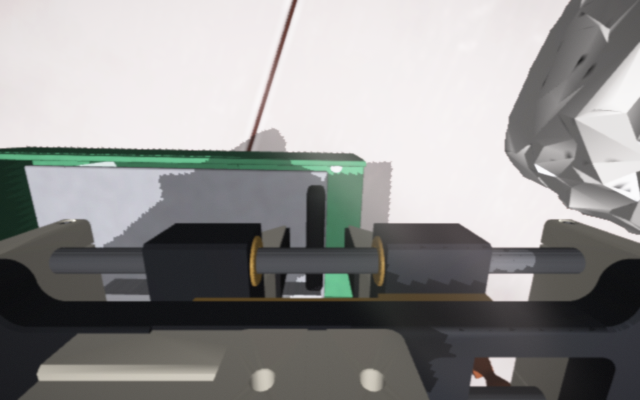

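Run:
```python
exec(open("st.py").read())
L=lambda p:np.append(O+R@np.array(p[:2])/1000,p[2])
for p in [(307,190),(325,190),(325,280),(307,280)]: print(p,((toz("wrist",p,.1)[:2]-O)@R*1000).round(1))
for p in [(364,160),(358,300),(26,168)]: print(p,((toz("wrist",p,.07)[:2]-O)@R*1000).round(1))
for y in(-36,-17,17,36):
  for z in (.0863,.12,.15):print("finger",y,z,proj("wrist",L((52,-128.7+y,z))).round())
for r in silhouettes("lid","wrist")[:1]:
  ys,xs=np.nonzero(r["mask"]);print(r["p"],xs.min(),xs.max(),ys.min(),ys.max())
```

```text
tcp locker [  52.  -129.4] 0.0863 yawerr -0.19 tilt [-0.0002  0.0005] F [-0.4  0.3  0.1] Fl [-0.2  0.4] 0.35957933030728834 4.2
(307, 190) [  84.1 -123.5]
(325, 190) [  84.1 -134.5]
(325, 280) [  23.1 -134.8]
(307, 280) [  23.1 -122.8]
(364, 160) [  99.2 -162.7]
(358, 300) [ -12.1 -162.1]
(26, 168) [94.4 76.2]
finger -36 0.0863 [368. 232.]
finger -36 0.12 [379. 252.]
finger -36 0.15 [393. 280.]
finger -17 0.0863 [341. 232.]
finger -17 0.12 [345. 252.]
finger -17 0.15 [352. 280.]
finger 17 0.0863 [291. 232.]
finger 17 0.12 [286. 253.]
finger 17 0.15 [279. 280.]
finger 36 0.0863 [263. 232.]
finger 36 0.12 [252. 253.]
finger 36 0.15 [238. 280.]
0.78 24 327 165 300
```

The first picture was taken while the arm was still settling, so that measurement was off by about 1 cm: this view puts the rib between the fingers (columns 307–325). I'll go straight up, let the arm settle, and measure again.

Call:
{"op": "jog_arm", "data": {"motion": [[[0,0,-0.03,0,0,0,0.28],[0,0,-0.06,0,0,0,0.28],[-0.04,-0.05,-0.1,0,0,0,0.28],[-0.08,-0.09,-0.13,0,0,0,0.28],[-0.09,-0.12,-0.16,0,0,0,0.28],[-0.09,-0.12,-0.18,0,0,0,0.28],[-0.09,-0.12,-0.18,0,0,0,0.28],[-0.09,-0.12,-0.18,0,0,0,0.28],[-0.09,-0.12,-0.18,0,0,0,0.28],[-0.09,-0.12,-0.18,0,0,0,0.28]]]}}

```text
clock: 5.08
position: [0.5621, -0.0987, 0.2661]
ee_rot: [-3.092, -0.556, -0.0]
force: [0.0, -0.1, -0.9]
width: 0.362
gripper_force: 0.0
```

Call:
{"op": "jog_arm", "data": {"motion": [[[0,0,0,0,0,0,0.28],[0,0,0,0,0,0,0.28],[0,0,0,0,0,0,0.28],[0,0,0,0,0,0,0.28]]]}}

```text
clock: 5.42
position: [0.5619, -0.0989, 0.2657]
ee_rot: [3.092, 0.555, -0.002]
force: [-0.8, 0.3, 0.1]
width: 0.36
gripper_force: 0.0
```

```bash
python3 st.py
python3 - <<'E'
from h import *
a=get_image("wrist");a=a[:,:,::-1];cv2.imwrite("pics/w3.png",a)
a=a[50:220,215:430]
a=cv2.convertScaleAbs(a,alpha=1.2)
cv2.imwrite("pics/w3c.png",cv2.resize(a,None,fx=3.5,fy=3.5,interpolation=cv2.INTER_CUBIC))
E
python3 st.py
```

```text
tcp locker [-38.  -10.3] 0.2657 yawerr -0.29 tilt [-0.0012 -0.0006] F [-0.8  0.3  0.1] Fl [-0.6  0.6] 0.35979241649775134 5.4167
tcp locker [-37.9 -10.2] 0.2658 yawerr -0.28 tilt [-0.0009 -0.0005] F [ 0.2 -0.2  1. ] Fl [ 0.1 -0.2] 0.35980947346074715 5.4667
```

View pics/w3c.png

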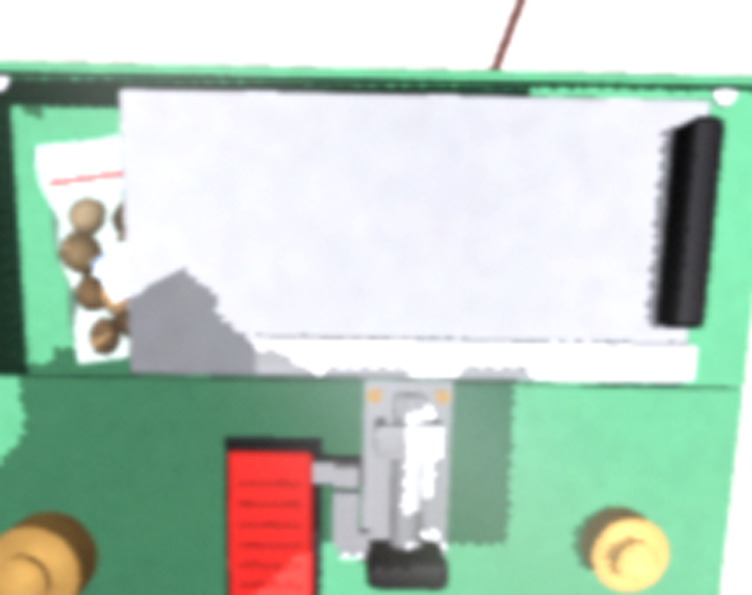

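Run:
```python
exec(open("st.py").read())
F=lambda p:(215+p[0]/3.5,50+p[1]/3.5)
W=lambda p,z:toz("wrist",F(p),z)[:2]
a,b=W((20,376),.07),W((735,387),.07);d=a-b
print("yaw deckline",np.degrees(np.arctan2(-d[0],d[1])))
a,b=W((721,120),.1),W((703,325),.1);d=a-b;print("yaw rib",np.degrees(np.arctan2(d[1],d[0])))
a,b=W((120,92),.076),W((708,105),.076);d=a-b;print("yaw lidback",np.degrees(np.arctan2(-d[0],d[1])), "lidlen",np.linalg.norm(d))
tc=o["position"][:2]
for n,ps,z in [("pad",[(228,452),(314,452)],.088),("thumb",[(368,586),(446,586)],.106),("ribR",[(721,120),(703,325)],.1),("lidL",[(120,92),(130,374)],.076),("line",[(20,376),(735,387)],.07),("openL",[(10,105),(22,370)],.07),("wR",[(629,548)],.104),("wL",[(40,560)],.112)]:
    for p in ps: print(n,((T.T@np.append(W(p,z)-tc,0))[:2]*1000).round(1))
cap=get_image("top");cv2.imwrite("pics/top2.png",cap[:,:,::-1])
```

```text
tcp locker [-37.9 -10.2] 0.2658 yawerr -0.28 tilt [-0.0009 -0.0005] F [ 0.2 -0.2  1. ] Fl [ 0.1 -0.2] 0.35980947346074715 5.4667
yaw deckline 19.474504246336576
yaw rib 20.225825319368223
yaw lidback 19.17493828369512 lidlen 0.20754101538655012
pad [  6.5 -47.8]
pad [  6.5 -15.8]
thumb [-40.    4.3]
thumb [-40.   32.8]
ribR [119.8 120.9]
ribR [ 53.2 120.7]
lidL [132.6 -83.3]
lidL [ 34.2 -85.4]
line [  32.9 -129. ]
line [ 28.7 145.6]
openL [ 129.4 -124.4]
openL [  35.2 -128. ]
wR [-26.2  99.4]
wL [ -28.5 -112.9]
```

The locker and lid are where they were. Relative to the settled TCP, in tool axes, the rib's right face is at y=+121 with its middle at x=86. The thumb rear face is at x=−41, y=+18.5, and the pad's middle is at y=−32. This time I'll approach the rib with more clearance and let the arm settle.

Call:
{"op": "jog_arm", "data": {"motion": [[[0.02,0.035,0.01,0,0,0.012,0.28],[0.04,0.07,0.02,0,0,0.012,0.28],[0.06,0.11,0.04,0,0,0.012,0.28],[0.08,0.145,0.06,0,0,0.012,0.28],[0.086,0.177,0.08,0,0,0.012,0.28],[0.086,0.177,0.1,0,0,0.012,0.28],[0.086,0.177,0.125,0,0,0.012,0.28],[0.086,0.177,0.15,0,0,0.012,0.28],[0.086,0.177,0.17,0,0,0.012,0.28],[0.086,0.177,0.18,0,0,0.012,0.28]]]}}

```text
clock: 6.35
position: [0.7028, -0.2338, 0.0827]
ee_rot: [-3.093, -0.536, 0.006]
force: [0.1, -0.1, -0.9]
width: 0.357
gripper_force: 0.0
```

Call:
{"op": "jog_arm", "data": {"motion": [[[0,0,0,0,0,0,0.28],[0,0,0,0,0,0,0.28]]]}}

```text
clock: 6.52
position: [0.7043, -0.2345, 0.0866]
ee_rot: [3.095, 0.537, -0.001]
force: [0.5, -0.3, 1.6]
width: 0.362
gripper_force: 0.0
```

Run:
```python
exec(open("st.py").read())
a=get_image("wrist");cv2.imwrite("pics/w4.png",a[:,:,::-1])
```

```text
tcp locker [  47.5 -187.3] 0.0866 yawerr -0.93 tilt [-0.0003 -0.0002] F [ 0.5 -0.3  1.6] Fl [ 0.4 -0.5] 0.362181110822029 6.5167
```

View pics/w4.png

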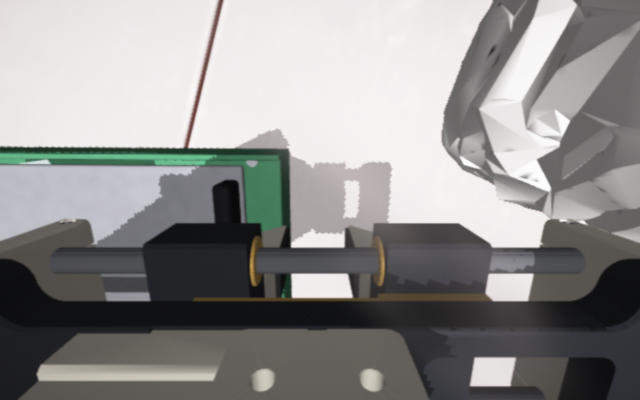

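The left fingertip (about column 265–290) now stands to the right of the rib (213–240), as wanted. I'll push gently and watch the force.

Call:
{"op": "jog_arm", "data": {"motion": [[[0,-0.005,0,0,0,0,0.28],[0,-0.01,0,0,0,0,0.28],[0,-0.015,0,0,0,0,0.28],[0,-0.02,0,0,0,0,0.28],[0,-0.024,0,0,0,0,0.28],[0,-0.028,0,0,0,0,0.28],[0,-0.032,0,0,0,0,0.28]]]}}

```text
clock: 7.15
position: [0.6934, -0.2037, 0.0865]
ee_rot: [-3.095, -0.538, -0.0]
force: [-0.0, 0.8, -0.6]
width: 0.363
gripper_force: 0.0
```

```bash
cat > rib.py <<'E'
exec(open("st.py").read())
a=get_image("wrist");cv2.imwrite("pics/r%d.png"%int(o["clock"]*100),a[:,:,::-1])
for r in silhouettes("lid_push","wrist")[:1]:
  m=r["mask"];ys,xs=np.nonzero(m);print(r["p"],xs.min(),xs.max(),ys.min(),ys.max())
g=a[150:225].max(2)<40
n,l,s,c=cv2.connectedComponentsWithStats(g.astype(np.uint8))
for i in range(1,n):
  if s[i,4]>150: print("dark",s[i]+[0,150,0,0,0])
row=a[200];gr=(row[:,1].astype(int)-row[:,0]>30);k=np.nonzero(gr)[0];print("green row200",k.min() if len(k) else None,k.max() if len(k) else None, "lid/edge row170",a[200,180:400:6].max(1))
E
python3 rib.py
```

```text
tcp locker [  48.1 -154.6] 0.0865 yawerr -0.92 tilt [0.0001 0.0002] F [-0.   0.8 -0.6] Fl [0.2 0.7] 0.3633094684741117 7.15
0.88 0 291 163 300
dark [265 181  21  44 847]
green row200 291 324 lid/edge row170 [128 129 128 126 128 129 128 130 129 129 129 130 132 132  94  25  28  19
 122 127 124 126 126 128 128 173 175 175 238 239 181 182 183 184 183 241
 244]
```

```bash
ls pics
python3 - <<'E'
import cv2,glob
f=sorted(glob.glob("pics/r*.png"))[-1]
a=cv2.convertScaleAbs(cv2.imread(f)[140:320,200:400],alpha=1.8,beta=25)
b=cv2.convertScaleAbs(cv2.imread("pics/w4.png")[140:320,200:400],alpha=1.8,beta=25)
cv2.imwrite("pics/cmp.png",cv2.resize(cv2.hconcat([b,a]),None,fx=2,fy=2,interpolation=cv2.INTER_CUBIC))
E
```

```text
r715.png
scene.png
top.png
top2.png
w1.png
w1c.png
w2.png
w3.png
w3c.png
w4.png
```

View pics/cmp.png

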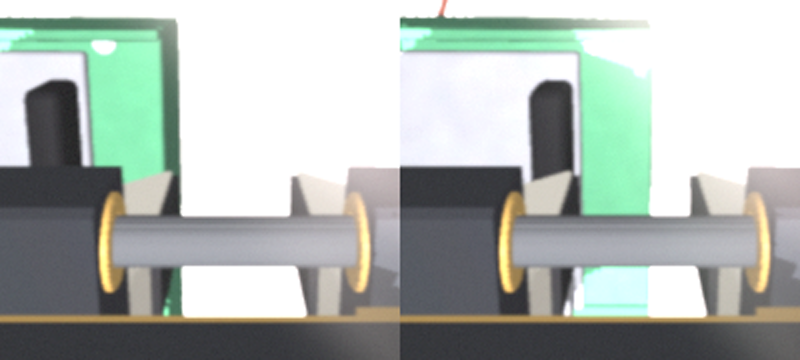

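Run:
```python
exec(open("st.py").read())
L=lambda p,z:((toz("wrist",p,z)[:2]-O)@R*1000).round(1)
print("now ribR",L((287,200),.1),"ribL",L((266,200),.1),"edge",L((324,200),.07),"lidR",L((290,172),.076))
s=np.append(R@[0,-.0327],0)   # undo shift for w4
L4=lambda p,z:((toz("wrist",p,z)[:2]+s[:2]-O)@R*1000).round(1)
print("w4 ribR",L4((239,200),.1),"ribL",L4((213,200),.1),"edge",L4((290,200),.07),"lidR",L4((244,172),.076))
print(K("wrist")[0],K("wrist")[3][:3,3],proj("wrist",np.append(o["position"][:2],.0865)))
```

```text
tcp locker [  48.4 -154.2] 0.0863 yawerr -0.88 tilt [-0.0001  0.0006] F [-0.2  0.  -0.7] Fl [-0.2  0.1] 0.3581955960556906 7.25
now ribR [  74.5 -136.2] ribL [  74.6 -123.3] edge [  66.7 -159.7] lidR [  88.4 -136.3]
w4 ribR [  74.9 -139.3] ribL [  75.1 -123.3] edge [  67.1 -167.6] lidR [  88.9 -137.4]
277.45403860181506 [ 0.7562079  -0.18085392  0.26607081] [316.77500069 231.79827904]
```

Call:
{"op": "jog_arm", "data": {"motion": [[[0,0.006,0,0,0,0,0.28],[0,0.012,0,0,0,0,0.28],[0,0.018,0,0,0,0,0.28],[0,0.023,0,0,0,0,0.28],[0,0.023,0.004,0,0,0,0.28],[0,0.023,0.007,0,0,0,0.28],[0,0.023,0.01,0,0,0,0.28],[0,0.023,0.011,0,0,0,0.28],[0,0.023,0.011,0,0,0,0.28]]]}}

```text
clock: 8.0
position: [0.7009, -0.2254, 0.0746]
ee_rot: [-3.094, -0.538, 0.001]
force: [-0.1, -0.1, -0.4]
width: 0.357
gripper_force: 0.0
```

```bash
python3 st.py
```

```text
tcp locker [  47.6 -177.6] 0.0746 yawerr -0.91 tilt [-0.0009  0.0006] F [-0.1 -0.1 -0.4] Fl [-0.1 -0. ] 0.35659741114148624 8.0
```

Now at z 0.0746, still free. I'll push 12 mm sideways at this height as a contact test.

Call:
{"op": "jog_arm", "data": {"motion": [[[0,-0.004,0,0,0,0,0.28],[0,-0.008,0,0,0,0,0.28],[0,-0.012,0,0,0,0,0.28],[0,-0.016,0,0,0,0,0.28],[0,-0.02,0,0,0,0,0.28]]]}}

```text
clock: 8.42
position: [0.6944, -0.2064, 0.0755]
ee_rot: [-3.095, -0.538, -0.0]
force: [0.0, 0.2, -0.5]
width: 0.359
gripper_force: 0.0
```

Run:
```python
exec(open("st.py").read())
a=get_image("wrist");cv2.imwrite("pics/r8.png",a[:,:,::-1])
g=(a.max(2)<60).astype(np.uint8)
r=a[200,180:340].max(1); print(np.nonzero(r<60)[0]+180)
k=np.nonzero(r<60)[0]+180
if len(k): print(((toz("wrist",(k.min(),200),.1)[:2]-O)@R*1000).round(1),((toz("wrist",(k.max(),200),.1)[:2]-O)@R*1000).round(1))
```

```text
tcp locker [  48.2 -157.5] 0.0755 yawerr -0.91 tilt [0.0002 0.0002] F [ 0.   0.2 -0.5] Fl [0.1 0.2] 0.35925137107962585 8.4167
[257 258 259 260 261 262 263 264 265 266 267 268 269 270 271 272 273 274
 275 276 277 278 279]
[  77.5 -122.6] [  77.3 -135.2]
```

Run:
```python
exec(open("st.py").read())
import cell;print(grasp_offset() if callable(grasp_offset) else grasp_offset)
a=get_image("scene")[:,:,::-1]
p=proj("scene",o["position"]);print(p)
Lw=lambda q:np.append(O+R@np.array(q[:2])/1000,q[2])
print(proj("scene",Lw((48,-135,.1))))
x,y=int(p[0]),int(p[1]);c=cv2.convertScaleAbs(a[max(0,y-70):y+50,max(0,x-100):x+60],alpha=1.5,beta=15)
cv2.imwrite("pics/s2.png",cv2.resize(c,None,fx=4.8,fy=4.8,interpolation=cv2.INTER_CUBIC)[:590])
print(max(0,x-100),max(0,y-70))
```

```text
tcp locker [  48.5 -156.5] 0.0754 yawerr -0.87 tilt [-0.     0.001] F [-0.1  1.2  0.1] Fl [0.4 1.2] 0.3606479797874587 8.4667
0.0188
[404.80894099 192.49158573]
[398.24518374 184.62909244]
304 122
```

View pics/s2.png

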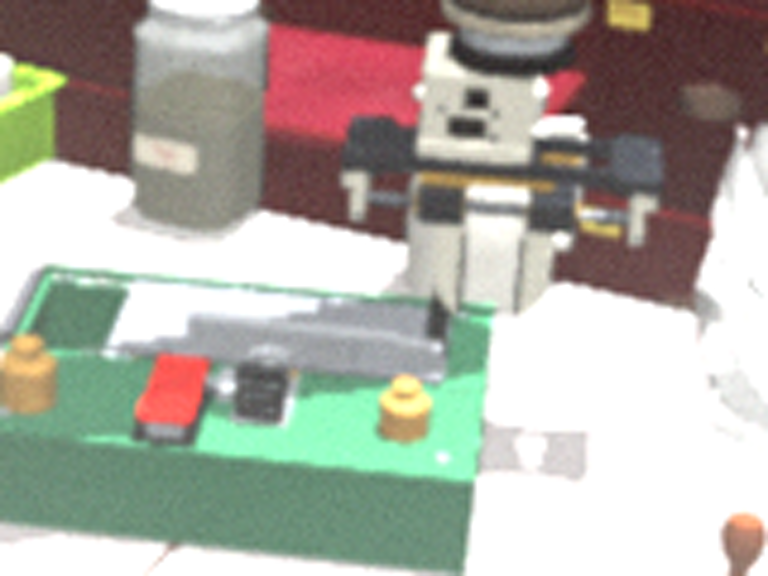

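The scene view shows the fingertips ending at about the rib's top, some 20 mm above the reported TCP. They have been passing over the rib, which explains the missing contact. I'll back off and feel for the roof to find the true fingertip height.

Call:
{"op": "jog_arm", "data": {"motion": [[[0,0.007,0,0,0,0,0.28],[0,0.014,0,0,0,0,0.28],[0,0.02,0,0,0,0,0.28],[0,0.02,0,0,0,0,0.28],[0,0.02,0.003,0,0,0,0.28],[0,0.02,0.006,0,0,0,0.28],[0,0.02,0.009,0,0,0,0.28],[0,0.02,0.011,0,0,0,0.28],[0,0.02,0.011,0,0,0,0.28]]]}}

```text
clock: 9.27
position: [0.7008, -0.2254, 0.0635]
ee_rot: [-3.094, -0.538, 0.001]
force: [0.6, 0.8, -0.5]
width: 0.359
gripper_force: 0.0
```

Run:
```python
exec(open("st.py").read())
d=proj("scene",o["position"]+[0,0,.01])-proj("scene",o["position"]);print(d)
a=get_image("scene")[:,:,::-1];cv2.imwrite("pics/s3full.png",a)
```

```text
tcp locker [  47.5 -177.5] 0.0635 yawerr -0.91 tilt [-0.0011  0.0006] F [ 0.6  0.8 -0.5] Fl [0.9 0.5] 0.35857662439489313 9.2667
[ 0.29463835 -2.95163109]
```

Call:
{"op": "jog_arm", "data": {"motion": [[[0,-0.004,0,0,0,0,0.28],[0,-0.008,0,0,0,0,0.28],[0,-0.012,0,0,0,0,0.28],[0,-0.016,0,0,0,0,0.28],[0,-0.02,0,0,0,0,0.28],[0,-0.024,0,0,0,0,0.28],[0,-0.028,0,0,0,0,0.28]]]}}

```text
clock: 9.9
position: [0.6919, -0.1994, 0.0646]
ee_rot: [3.095, 0.537, 0.001]
force: [-0.2, -1.6, 0.7]
width: 0.361
gripper_force: 0.9
```

```bash
cat > rb.py <<'E'
exec(open("st.py").read())
a=get_image("wrist");cv2.imwrite("pics/r%d.png"%int(o["clock"]*100),a[:,:,::-1])
for row in (190,205):
  r=a[row,180:340].max(1); k=np.nonzero(r<60)[0]+180
  if len(k): print(row,k.min(),k.max(),((toz("wrist",(k.min(),row),.1)[:2]-O)@R*1000).round(1),((toz("wrist",(k.max(),row),.1)[:2]-O)@R*1000).round(1))
  g=np.nonzero((a[row,:,1].astype(int)-a[row,:,0])>30)[0]
  if len(g):print("green",g.min(),g.max(),((toz("wrist",(g.max(),row),.07)[:2]-O)@R*1000).round(1))
E
python3 rb.py
```

```text
tcp locker [  48.3 -150. ] 0.0646 yawerr -0.93 tilt [ 0.0007 -0.0003] F [-0.2 -1.6  0.7] Fl [-0.7 -1.4] 0.3605432132061218 9.9
190 242 262 [  85.7 -109.8] [  85.6 -120.4]
green 269 332 [  78.8 -159.1]
205 237 263 [  77.6 -106.5] [  77.3 -120.4]
green 270 332 [  68.8 -159.1]
```

The lid is moving (rib face −135 → −120, about 1.5 N). I'll keep pushing.

Call:
{"op": "jog_arm", "data": {"motion": [[[0,-0.004,0,0,0,0,0.28],[0,-0.008,0,0,0,0,0.28],[0,-0.012,0,0,0,0,0.28],[0,-0.016,0,0,0,0,0.28],[0,-0.019,0,0,0,0,0.28],[0,-0.022,0,0,0,0,0.28]]]}}

```text
clock: 10.45
position: [0.6844, -0.1785, 0.0645]
ee_rot: [3.095, 0.537, 0.001]
force: [1.7, -1.5, 2.3]
width: 0.361
gripper_force: 1.3
```

Call:
{"op": "jog_arm", "data": {"motion": [[[0,-0.002,0,0,0,0,0.28],[0,-0.004,0,0,0,0,0.28]]]}}

```text
clock: 10.62
position: [0.6832, -0.1748, 0.0645]
ee_rot: [3.095, 0.537, 0.001]
force: [3.5, -1.1, 1.6]
width: 0.358
gripper_force: 1.3
```

```bash
python3 rb.py
```

```text
tcp locker [  48.8 -124. ] 0.0645 yawerr -0.93 tilt [0.0004 0.0001] F [ 3.5 -1.1  1.6] Fl [ 2.9 -2.3] 0.3579206791148682 10.6167
190 242 262 [ 86.1 -84.5] [ 85.9 -95.1]
green 269 372 [  78.7 -159.4]
205 237 263 [ 77.9 -81.1] [ 77.7 -95.1]
green 270 372 [  68.7 -159.7]
```

Call:
{"op": "jog_arm", "data": {"motion": [[[0,-0.002,0,0,0,0,0.28],[0,-0.003,0,0,0,0,0.28]]]}}

```text
clock: 10.83
position: [0.6821, -0.1721, 0.0644]
ee_rot: [3.095, 0.537, 0.001]
force: [1.3, -1.1, 3.8]
width: 0.361
gripper_force: 1.5
```

Call:
{"op": "jog_arm", "data": {"motion": [[[0,-0.002,0,0,0,0,0.28],[0,-0.003,0,0,0,0,0.28]]]}}

```text
clock: 11.0
position: [0.6811, -0.1692, 0.0644]
ee_rot: [-3.095, -0.537, -0.0]
force: [1.5, -0.5, 3.0]
width: 0.359
gripper_force: 1.6
```

```bash
python3 rb.py
```

```text
tcp locker [  48.8 -118. ] 0.0644 yawerr -0.93 tilt [0.0002 0.0002] F [ 1.5 -0.5  3. ] Fl [ 1.2 -1. ] 0.3587044122424914 11.0
190 242 262 [ 86.1 -78.8] [ 85.9 -89.4]
green 269 382 [  78.6 -160. ]
205 237 263 [ 77.9 -75.4] [ 77.7 -89.4]
green 270 382 [  68.6 -160.5]
```

Call:
{"op": "jog_arm", "data": {"motion": [[[0,-0.002,0,0,0,0,0.28],[0,-0.004,0,0,0,0,0.28]]]}}

```text
clock: 11.22
position: [0.6797, -0.1658, 0.0644]
ee_rot: [3.095, 0.537, 0.0]
force: [2.4, -0.7, 2.4]
width: 0.36
gripper_force: 1.5
```

Call:
{"op": "jog_arm", "data": {"motion": [[[0,-0.002,0,0,0,0,0.28],[0,-0.004,0,0,0,0,0.28]]]}}

```text
clock: 11.38
position: [0.6782, -0.1617, 0.0643]
ee_rot: [-3.095, -0.537, -0.0]
force: [3.6, -0.7, 2.1]
width: 0.358
gripper_force: 1.5
```

```bash
python3 rb.py
```

```text
tcp locker [  48.8 -110. ] 0.0643 yawerr -0.93 tilt [0.     0.0001] F [ 3.6 -0.7  2.1] Fl [ 3.1 -1.9] 0.35834332049265344 11.3833
190 242 262 [ 86.2 -70.4] [ 86. -81.]
green 269 395 [  78.5 -160. ]
205 237 263 [ 78.  -67.1] [ 77.8 -81. ]
green 270 393 [  68.6 -159.2]
```

Call:
{"op": "jog_arm", "data": {"motion": [[[0,-0.002,0,0,0,0,0.28],[0,-0.004,0,0,0,0,0.28]]]}}

```text
clock: 11.6
position: [0.6771, -0.1586, 0.0645]
ee_rot: [3.095, 0.537, 0.001]
force: [5.2, -7.1, 2.5]
width: 0.362
gripper_force: 3.9
```

Call:
{"op": "jog_arm", "data": {"motion": [[[0,-0.002,0,0,0,0,0.28],[0,-0.003,0,0,0,0,0.28]]]}}

```text
clock: 11.77
position: [0.6768, -0.1583, 0.0651]
ee_rot: [3.091, 0.534, 0.003]
force: [7.1, -9.5, 0.9]
width: 0.365
gripper_force: 4.2
```

```bash
python3 rb.py
```

```text
tcp locker [  48.6 -106.3] 0.0651 yawerr -1.02 tilt [ 0.0027 -0.0044] F [ 7.1 -9.5  0.9] Fl [  3.3 -11.4] 0.3648354371203646 11.7667
190 242 264 [ 85.8 -66.9] [ 85.6 -78.6]
green 271 400 [  77.8 -160.3]
205 239 264 [ 77.6 -64.6] [ 77.3 -78.1]
green 271 398 [  67.8 -159.6]
```

The force rose to 11 N with the locker's edge unmoved, so the lid is against its stop. I'll back off, rise, and look at the bolt from close by.

Call:
{"op": "jog_arm", "data": {"motion": [[[0,0.01,0,0,0,0,0.28],[0,0.012,-0.02,0,0,0,0.28],[0,0.012,-0.05,0,0,0,0.15],[0,0.005,-0.09,0,0,0,0.15],[-0.03,-0.02,-0.12,0,0,0,0.15],[-0.06,-0.04,-0.135,0,0,0,0.15],[-0.09,-0.06,-0.135,0,0,0,0.15],[-0.12,-0.08,-0.135,0,0,0,0.15],[-0.149,-0.1,-0.135,0,0,0,0.15],[-0.149,-0.1,-0.135,0,0,0,0.15]]]}}

```text
clock: 12.65
position: [0.4936, -0.1097, 0.1976]
ee_rot: [-3.089, -0.534, 0.011]
force: [0.2, -0.2, 0.1]
width: 0.425
gripper_force: 0.0
```

Call:
{"op": "jog_arm", "data": {"motion": [[[0,0,0,0,0,0,0.15],[0,0,0,0,0,0,0.15],[0,0,0,0,0,0,0.15],[0,0,0,0,0,0,0.15]]]}}

```text
clock: 12.98
position: [0.5028, -0.1119, 0.1992]
ee_rot: [3.094, 0.537, -0.001]
force: [0.4, -0.7, 0.3]
width: 0.425
gripper_force: 0.0
```

Run:
```python
exec(open("st.py").read())
np.savez("cam.npz",T=K("wrist")[3],pos=o["position"],T2=T)
a=get_image("wrist")[:,:,::-1];cv2.imwrite("pics/w5.png",a)
c=cv2.convertScaleAbs(a[60:310,180:460],alpha=1.3,beta=10)
cv2.imwrite("pics/w5c.png",cv2.resize(c,None,fx=2.4,fy=2.4,interpolation=cv2.INTER_CUBIC))
```

```text
tcp locker [-97.9  -1.5] 0.1992 yawerr -0.94 tilt [-0.0003 -0.001 ] F [ 0.4 -0.7  0.3] Fl [ 0.1 -0.7] 0.4247413713672803 12.9833
```

View pics/w5c.png

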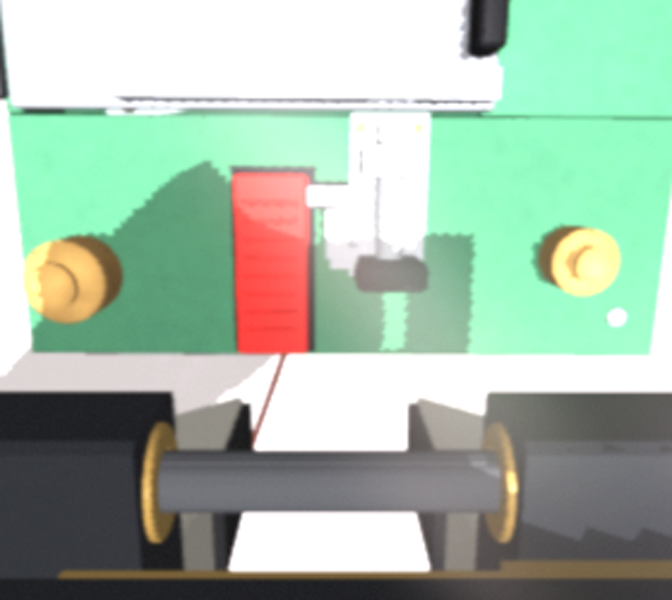

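Run:
```python
exec(open("st.py").read())
F=lambda p:(180+p[0]/2.4,60+p[1]/2.4)
def tl(p,z): 
    return (T.T@np.append(toz("wrist",F(p),z)[:2]-o["position"][:2],0))[:2]*1000
for n,ps,z in [("pad",[(233,172),(310,172),(308,352),(236,352)],.088),("thumb",[(356,258),(427,258),(427,291),(356,291)],.106),("front",[(33,352),(650,353)],.07),("line",[(20,112),(660,118)],.07),("wL",[(62,282)],.112),("wR",[(588,262)],.104)]:
    for p in ps: print(n,tl(p,z).round(1))
P=o["position"]
for q in (-26,-19.5,0,19.5,26):
  for h in (0,.021):
    w=P+T@[0,q/1000,-h];p=proj("wrist",w);print(q,h,((p-[180,60])*2.4).round())
```

```text
tcp locker [-98.   -1.6] 0.1992 yawerr -0.95 tilt [-0.0003 -0.0011] F [-1.3  0.3 -0.3] Fl [-1.1  0.7] 0.42631405093349345 13.0333
pad [ 66.6 -40.4]
pad [66.6 -7.8]
pad [-12.5  -9.2]
pad [-12.5 -41.8]
thumb [32.4 11.4]
thumb [32.4 40.5]
thumb [18.7 41. ]
thumb [18.7 11.5]
front [ -17.3 -141.9]
front [-17.9 154.8]
line [  92.1 -135.7]
line [ 89.7 146.4]
wL [  23.4 -107.7]
wR [ 30.5 107.4]
-26 0 [238. 412.]
-26 0.021 [227. 441.]
-19.5 0 [260. 412.]
-19.5 0.021 [252. 441.]
0 0 [328. 412.]
0 0.021 [328. 441.]
19.5 0 [397. 412.]
19.5 0.021 [405. 441.]
26 0 [419. 412.]
26 0.021 [430. 441.]
```

The lid is shut. The fingertips straddle the right places: pad middle at tool y −25, thumb-piece middle at +26, thumb rear 18.7 mm ahead of the TCP. True tip height is about 21 mm above the reported TCP. I'll go down to just above the pad.

Call:
{"op": "jog_arm", "data": {"motion": [[[0.001,0.001,0.02,0,0,0,0.15],[0.001,0.001,0.045,0,0,0,0.15],[0.001,0.001,0.07,0,0,0,0.15],[0.001,0.001,0.09,0,0,0,0.15],[0.001,0.001,0.105,0,0,0,0.15],[0.001,0.001,0.115,0,0,0,0.15],[0.001,0.001,0.124,0,0,0,0.15],[0.001,0.001,0.124,0,0,0,0.15],[0.001,0.001,0.124,0,0,0,0.15]]]}}

```text
clock: 13.78
position: [0.5034, -0.1124, 0.0754]
ee_rot: [3.095, 0.537, -0.0]
force: [0.6, 0.2, -0.0]
width: 0.423
gripper_force: 0.0
```

Call:
{"op": "jog_arm", "data": {"motion": [[[0,0,0.003,0,0,0,0.15],[0,0,0.006,0,0,0,0.15],[0,0,0.008,0,0,0,0.15],[0,0,0.01,0,0,0,0.15],[0,0,0.01,0,0,0,0.15]]]}}

```text
clock: 14.2
position: [0.5035, -0.112, 0.0654]
ee_rot: [-3.095, -0.537, -0.001]
force: [-0.6, 0.6, 1.7]
width: 0.423
gripper_force: 1.3
```

```bash
python3 st.py
```

```text
tcp locker [-97.3  -1.9] 0.0654 yawerr -0.92 tilt [0.0005 0.0001] F [-0.6  0.6  1.7] Fl [-0.4  0.7] 0.42298138191210427 14.2
```

Just touching the pad (1.7 N at 0.0654). Pressing down in small steps.

Call:
{"op": "jog_arm", "data": {"motion": [[[0,0,0.002,0,0,0,0.15],[0,0,0.004,0,0,0,0.15],[0,0,0.006,0,0,0,0.15],[0,0,0.006,0,0,0,0.15]]]}}

```text
clock: 14.53
position: [0.5034, -0.112, 0.0592]
ee_rot: [3.095, 0.537, 0.0]
force: [-0.7, 0.8, 5.2]
width: 0.421
gripper_force: 2.6
```

Call:
{"op": "jog_arm", "data": {"motion": [[[0,0,0.001,0,0,0,0.15],[0,0,0.002,0,0,0,0.15],[0,0,0.002,0,0,0,0.15]]]}}

```text
clock: 14.78
position: [0.5034, -0.112, 0.0574]
ee_rot: [-3.095, -0.537, -0.0]
force: [-0.5, 1.6, 5.3]
width: 0.427
gripper_force: 2.9
```

Call:
{"op": "jog_arm", "data": {"motion": [[[0,0,0.001,0,0,0,0.15],[0,0,0.0015,0,0,0,0.15],[0,0,0.0015,0,0,0,0.15]]]}}

```text
clock: 15.03
position: [0.5034, -0.112, 0.0563]
ee_rot: [-3.095, -0.537, -0.001]
force: [-1.4, 1.1, 11.3]
width: 0.428
gripper_force: 5.5
```

```bash
python3 st.py
```

```text
tcp locker [-97.4  -1.9] 0.0563 yawerr -0.94 tilt [0.0004 0.0006] F [-1.4  1.1 11.3] Fl [-1.   1.5] 0.42783660754065794 15.0333
```

The catch is fully down (11 N at its stop). Holding it, I'll slide the bolt.

Call:
{"op": "jog_arm", "data": {"motion": [[[0.004,0,-0.0005,0,0,0,0.15],[0.008,0,-0.0005,0,0,0,0.15],[0.012,0,-0.0005,0,0,0,0.15],[0.016,0,-0.0005,0,0,0,0.15],[0.02,0,-0.0005,0,0,0,0.15]]]}}

```text
clock: 15.45
position: [0.5184, -0.1067, 0.0562]
ee_rot: [-3.095, -0.534, 0.009]
force: [-15.5, -5.0, 18.6]
width: 0.421
gripper_force: 9.2
```

```bash
python3 st.py
```

```text
tcp locker [-81.5  -2.2] 0.0562 yawerr -1.04 tilt [-0.0058  0.    ] F [-15.5  -5.   18.6] Fl [-16.3   0.8] 0.42112205207197356 15.45
```

That's 16 N of resistance after about 7 mm of travel, so something is blocking. I'll back off the push while keeping the press, and look.

Call:
{"op": "jog_arm", "data": {"motion": [[[-0.006,0,0,0,0,0,0.15],[-0.01,0,0,0,0,0,0.15],[-0.01,0,0,0,0,0,0.15]]]}}

```text
clock: 15.7
position: [0.5139, -0.1091, 0.057]
ee_rot: [3.095, 0.536, 0.004]
force: [1.1, 0.1, 6.7]
width: 0.426
gripper_force: 3.0
```

Run:
```python
exec(open("st.py").read())
a=get_image("wrist")[:,:,::-1];cv2.imwrite("pics/w6.png",a)
c=cv2.convertScaleAbs(a[100:310,150:490],alpha=1.3,beta=10)
cv2.imwrite("pics/w6c.png",cv2.resize(c,None,fx=2.3,fy=2.3,interpolation=cv2.INTER_CUBIC))
```

```text
tcp locker [-86.5  -2.8] 0.057 yawerr -0.96 tilt [ 0.0029 -0.0003] F [1.1 0.1 6.7] Fl [ 1.1 -0.3] 0.42630422840233745 15.7
```

View pics/w6c.png

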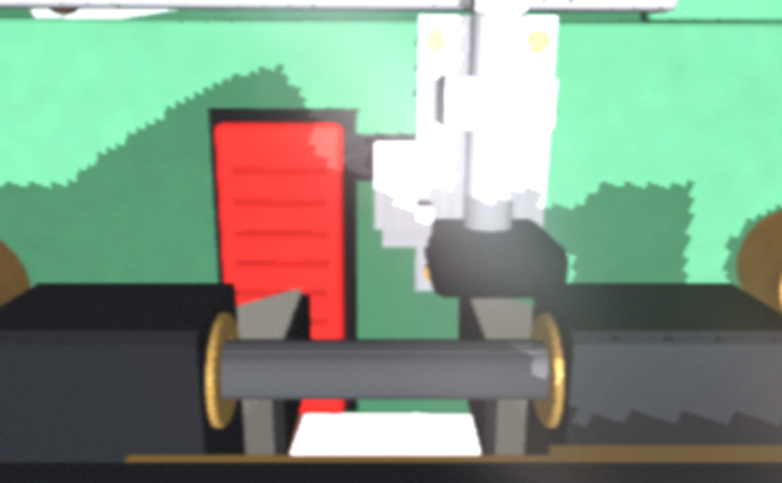

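The bolt has passed the tooth and its tip is entering the keeper gap (475–525, 10). The resistance was probably my hard press dragging on the ribbed pad. I'll ease the press to around 6 N and slide on.

Call:
{"op": "jog_arm", "data": {"motion": [[[0,0,-0.001,0,0,0,0.15],[0.004,0,-0.001,0,0,0,0.15],[0.008,0,-0.001,0,0,0,0.15],[0.012,0,-0.001,0,0,0,0.15]]]}}

```text
clock: 16.08
position: [0.5226, -0.1054, 0.0573]
ee_rot: [-3.096, -0.536, 0.003]
force: [-5.2, -2.2, 6.4]
width: 0.429
gripper_force: 3.5
```

```bash
python3 st.py
```

```text
tcp locker [-77.   -2.5] 0.0573 yawerr -0.99 tilt [-0.0021 -0.0003] F [-5.2 -2.2  6.4] Fl [-5.6 -0.3] 0.4287860292620613 16.0833
```

Sliding well now (5.6 N along, 6.4 N press). On to the stop.

Call:
{"op": "jog_arm", "data": {"motion": [[[0.004,0,-0.0003,0,0,0,0.15],[0.008,0,-0.0003,0,0,0,0.15],[0.012,0,-0.0003,0,0,0,0.15],[0.015,0,-0.0003,0,0,0,0.15]]]}}

```text
clock: 16.42
position: [0.5367, -0.1004, 0.0574]
ee_rot: [3.095, 0.536, -0.004]
force: [-5.6, -1.7, 7.0]
width: 0.423
gripper_force: 3.5
```

Call:
{"op": "jog_arm", "data": {"motion": [[[0.003,0,0,0,0,0,0.15],[0.005,0,0,0,0,0,0.15]]]}}

```text
clock: 16.58
position: [0.5386, -0.0997, 0.0573]
ee_rot: [-3.095, -0.533, 0.011]
force: [-20.3, -4.3, 21.0]
width: 0.422
gripper_force: 11.6
```

```bash
python3 st.py
```

```text
tcp locker [-60.1  -2.7] 0.0573 yawerr -1.09 tilt [-0.0068 -0.0004] F [-20.3  -4.3  21. ] Fl [-20.5   3.1] 0.4219465276894126 16.5833
```

Call:
{"op": "jog_arm", "data": {"motion": [[[-0.005,0,-0.0006,0,0,0,0.15],[-0.005,0,-0.0006,0,0,0,0.15],[-0.001,0,-0.0006,0,0,0,0.15]]]}}

```text
clock: 16.83
position: [0.5389, -0.0998, 0.0582]
ee_rot: [-3.096, -0.534, 0.006]
force: [-22.8, -6.1, 21.7]
width: 0.425
gripper_force: 12.8
```

Call:
{"op": "jog_arm", "data": {"motion": [[[0.001,0,0,0,0,0,0.15],[0.001,0,0,0,0,0,0.15]]]}}

```text
clock: 17.0
position: [0.5387, -0.0998, 0.058]
ee_rot: [-3.095, -0.532, 0.01]
force: [-14.7, -3.3, 16.4]
width: 0.422
gripper_force: 9.6
```

Run:
```python
exec(open("st.py").read())
a=get_image("wrist")[:,:,::-1];cv2.imwrite("pics/w7.png",a)
F=lambda p:(p[0],p[1])
```

```text
tcp locker [-60.1  -2.9] 0.058 yawerr -1.13 tilt [-0.0062 -0.0003] F [-14.7  -3.3  16.4] Fl [-14.9   2. ] 0.42204615868446854 17.0
```

Run:
```python
exec(open("st.py").read())
a=cv2.imread("pics/w7.png").max(2)
for yl in (-24,-32,-36):
  s=[]
  for x in range(-60,-14,2):
    p=proj("wrist",o["position"]*0+np.append(O+R@[x/1000,yl/1000],.106));s.append((x,int(a[int(round(p[1])),int(round(p[0]))])))
  print(yl,s)
for y,z in((-28,.094),(-10,.094),(-50,.094)):
  pass
```

```text
tcp locker [-60.1  -2.9] 0.058 yawerr -1.13 tilt [-0.006  -0.0003] F [-15.5  -3.7  15.4] Fl [-15.8   2. ] 0.42498258119742216 17.05
-24 [(-60, 89), (-58, 86), (-56, 82), (-54, 76), (-52, 62), (-50, 43), (-48, 58), (-46, 58), (-44, 53), (-42, 57), (-40, 64), (-38, 67), (-36, 71), (-34, 76), (-32, 82), (-30, 161), (-28, 170), (-26, 173), (-24, 181), (-22, 184), (-20, 196), (-18, 196), (-16, 231)]
-32 [(-60, 87), (-58, 85), (-56, 81), (-54, 76), (-52, 64), (-50, 100), (-48, 106), (-46, 58), (-44, 60), (-42, 65), (-40, 71), (-38, 74), (-36, 76), (-34, 79), (-32, 82), (-30, 86), (-28, 167), (-26, 170), (-24, 175), (-22, 177), (-20, 244), (-18, 137), (-16, 115)]
-36 [(-60, 85), (-58, 86), (-56, 96), (-54, 105), (-52, 75), (-50, 88), (-48, 88), (-46, 60), (-44, 62), (-42, 65), (-40, 69), (-38, 73), (-36, 73), (-34, 77), (-32, 77), (-30, 83), (-28, 166), (-26, 168), (-24, 172), (-22, 174), (-20, 208), (-18, 152), (-16, 249)]
```

The thumb-piece's rear edge is now at about x=−46.5, having started at −79. That's about 32 mm and it's hard against the stop, so the bolt is home. I'll release: ease back slightly, then lift straight up.

Call:
{"op": "jog_arm", "data": {"motion": [[[-0.003,0,0,0,0,0,0.15],[-0.004,0,0,0,0,0,0.15],[-0.004,0,-0.005,0,0,0,0.15],[-0.005,0,-0.012,0,0,0,0.15],[-0.006,0,-0.025,0,0,0,0.15],[-0.006,0,-0.05,0,0,0,0.15],[-0.006,0,-0.08,0,0,0,0.15],[-0.02,0,-0.11,0,0,0,0.15],[-0.05,0,-0.14,0,0,0,0.15],[-0.05,0,-0.14,0,0,0,0.15]]]}}

```text
clock: 17.88
position: [0.494, -0.1185, 0.2036]
ee_rot: [3.096, 0.53, 0.008]
force: [0.7, -1.2, -1.2]
width: 0.425
gripper_force: 0.0
```

Call:
{"op": "jog_arm", "data": {"motion": [[[0,0,0,0,0,0,0.15],[0,0,0,0,0,0,0.15],[0,0,0,0,0,0,0.15],[0,0,0,0,0,0,0.15]]]}}

```text
clock: 18.22
position: [0.4957, -0.1141, 0.1975]
ee_rot: [3.095, 0.539, -0.003]
force: [0.3, 0.3, 0.0]
width: 0.423
gripper_force: 0.0
```

Run:
```python
exec(open("st.py").read())
i=get_image("wrist");cv2.imwrite("pics/w8.png",i[:,:,::-1])
def line(yl,z,xs):
  s=[]
  for x in xs:
    p=proj("wrist",np.append(O+R@[x/1000,yl/1000],z)).round().astype(int)
    if 0<=p[1]<400: s.append((x,*map(int,i[p[1],p[0]])))
  return s
print("thumb",line(-33,.106,range(-60,-20,2)))
print("pad", line(23,.088,range(-115,-20,3)))
for n in ("red_pad","bolt"):
  for r in silhouettes(n,"wrist")[:1]:
    m=r["mask"];ys,xs=np.nonzero(m);q=cv2.boxPoints(cv2.minAreaRect(cv2.findNonZero(m.astype(np.uint8))))
    print(n,r["p"],xs.min(),xs.max(),ys.min(),ys.max())
    for z in (.088,.079,.106): print(z,[((toz("wrist",c,z)[:2]-O)@R*1000).round(1).tolist() for c in q])
```

```text
tcp locker [-105.3   -1.1] 0.1975 yawerr -0.87 tilt [-0.0017 -0.0003] F [0.3 0.3 0. ] Fl [0.4 0.2] 0.42318909216413636 18.2167
thumb [(-60, 252, 252, 253), (-58, 252, 252, 253), (-56, 252, 252, 253), (-54, 252, 252, 253), (-52, 252, 252, 253), (-50, 252, 252, 253), (-48, 164, 165, 169), (-46, 81, 81, 81), (-44, 85, 85, 87), (-42, 84, 84, 85), (-40, 80, 80, 81), (-38, 72, 73, 74), (-36, 213, 214, 219), (-34, 217, 218, 222), (-32, 252, 251, 253), (-30, 252, 252, 253), (-28, 252, 253, 253), (-26, 252, 252, 253), (-24, 253, 253, 253), (-22, 217, 217, 223)]
pad [(-115, 163, 154, 155), (-112, 161, 156, 155), (-109, 209, 51, 47), (-106, 215, 52, 48), (-103, 214, 53, 50), (-100, 192, 49, 45), (-97, 213, 55, 51), (-94, 215, 55, 52), (-91, 185, 51, 47), (-88, 215, 59, 55), (-85, 209, 57, 53), (-82, 194, 57, 53), (-79, 217, 65, 60), (-76, 205, 62, 59), (-73, 211, 66, 62), (-70, 216, 70, 65), (-67, 193, 68, 63), (-64, 217, 75, 70), (-61, 228, 80, 76), (-58, 251, 103, 96), (-55, 251, 109, 103), (-52, 250, 102, 96), (-49, 250, 112, 106), (-46, 250, 115, 108), (-43, 250, 107, 101), (-40, 251, 121, 115), (-37, 251, 123, 116), (-34, 251, 123, 117), (-31, 178, 102, 100), (-28, 134, 182, 151), (-25, 140, 196, 160), (-22, 137, 194, 159)]
red_pad 0.73 276 308 123 201
0.088 [[-30.0, 38.3], [-30.5, 6.3], [-111.2, 8.2], [-110.6, 42.5]]
0.079 [[-29.7, 39.6], [-30.3, 6.5], [-113.4, 8.5], [-112.9, 43.9]]
0.106 [[-30.5, 35.8], [-31.0, 5.7], [-106.6, 7.5], [-106.1, 39.7]]
bolt 0.89 316 360 67 141
0.088 [[16.6, 5.3], [21.6, -35.1], [-48.3, -47.5], [-54.0, -4.6]]
0.079 [[18.3, 5.6], [23.5, -36.1], [-48.6, -48.9], [-54.5, -4.6]]
0.106 [[13.2, 4.8], [17.9, -33.1], [-47.7, -44.8], [-53.0, -4.5]]
```

Run:
```python
import cv2,numpy as np
from h import *
for f in("w5","w8","w7"):
    a=cv2.imread(f"pics/{f}.png").astype(int)
    m=((a[:,:,2]-a[:,:,1]>90)).astype(np.uint8); m[:, :265]=0;m[:,330:]=0
    n,l,s,c=cv2.connectedComponentsWithStats(m);i=1+np.argmax(s[1:,4]);print(f,s[i],np.sqrt(s[i,4]))
# parallax: predicted pad front/rear rows now
o=observe()
psi=.36-np.radians(.0);O=np.array([.59385,-.07596]);R=np.array([[np.cos(psi),-np.sin(psi)],[np.sin(psi),np.cos(psi)]])
for z in(.088,.079):
    q=[proj("wrist",np.append(O+R@np.array(p)/1000,z)) for p in((-31.2,39),(-31.2,7),(-111.2,8),(-111.2,40))];print(z,np.round(q,1).tolist(),np.sqrt(cv2.contourArea(np.float32(q))))
```

```text
w5 [ 277  132   31   75 2224] 47.15930449020638
w8 [ 277  125   32   76 2297] 47.92702786528704
w7 [ 265  199   35   49 1300] 36.05551275463989
0.088 [[275.3, 124.2], [307.1, 123.7], [308.0, 201.0], [278.3, 201.4]] 48.78807063839586
0.079 [[276.5, 124.4], [307.4, 123.9], [308.3, 199.0], [279.4, 199.4]] 47.372763183489546
```

The pad reads as fully up again (its image size matches the start), the bolt moved about 32 mm, and the gripper is clear. I'll hand it in.

```bash
python3 -c "
from cell import *
print(sign_off())"
```

```text
the job is handed in; nothing more can be done
None
```

I handed the job in at about 18 s of the 48 s: lid shut against its stop, bolt home (about 32 mm), and the catch sprung up again behind it by my image measurements, though I viewed 11 pictures against the limit of 10.

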